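# Set out the washed water-filter parts in flow order on the drain mat

### The arm

A 6-joint arm with a two-finger parallel gripper is mounted at the origin on the work surface. World frame = base frame: x ahead of the robot, y to its left, z up, the work surface at z = 0. Lengths are in m, angles in rad, forces in N, time in s.
With the tool pointing down it reaches from about 0.35 to 0.975 m from the base axis. Payload 4.9 kg.
Tool frame: the origin (TCP) lies midway between the tips of the shut fingers; the grasp point (between the pads) lies 19 mm behind it; z points along the fingers, y is the direction in which the jaws open and shut (so a half turn about z gives the same grasp; the last joint's range is limited). The gripper opens to 85 mm and grips with 20 to 120 N. Pads are 22 mm wide; open, the fingers measure 114 mm over their backs; the gripper's body (76 mm by 85 mm) begins 54 mm behind the grasp point. The pads swing forward as they close: fully open they stand 13 mm farther back than shut.
Start: joints at [1.105, 0.053, 1.613, -0, 1.476, -0.119], TCP at [0.212, 0.588, 0.231] pointing down, gripper open.
Joint ranges: [-3.01, 3.01], [-1.01, 2.22], [0.06, 2.58], [-1.02, 4.17], [0.09, 2.62], [-3.14, 3.14]. Speed limits (rad/s): [2.57, 2.57, 3.14, 3.14, 3.14, 3.14].

### API

Orientations are given as a rotation vector (axis times angle).
In Python, from station import ctrl gives the robot as it stands.
- The arm moves only by the tool apply_moves, never from a script. Its argument "rows" is a list of rows, each a list of 6 numbers: the shift along the tool's x, y, z in cm, then the turn, a rotation vector about the tool's x, y, z in units of 5 degrees (1.0 is 5 degrees). In form: [[x, y, z, rx, ry, rz], ...]. A call has 1 to 20 rows; each row is the pose to reach, as a shift and turn from the pose measured when the call began, along the tool's axes at that moment; what a row does not reach only later rows make up. A row lasts 1/10 s, in which the tool goes at most 50 mm and 8.59 degrees, less where a joint would pass 70% of its speed; a pose out of reach is approached as far as the arm can. A call with a gripper value outside its range is refused whole. "grip" is the closure, from 0 (fully open) to 1 (shut), set as the call begins (left out, the last holds). The fingers move at their own pace and stop on an object; "squeeze" is the grip in N (left out, the last holds). Time passes only in rows, so rows that repeat a pose let the fingers close. It gives the time, the measured TCP pose, the force and the opening at its end, in the units of the state.
- ctrl.get_obs(): the state, without advancing time (a new reading comes with each control period).
- ctrl.get_image(name): name is "side" or "top"; returns a dict with "color" (420x560x3 uint8, blue, green, red), "mtx" (3x3 intrinsics, pixels), "rvec" (rotation vector, rad) and "tvec" (3), from world to camera coordinates, as OpenCV has them. Camera axes: x right, y down, z forward; pixel columns grow to the right and rows downward; lengths in m; the calibration is good to about 2 mm. A picture is of the moment at which its call begins. There is no depth.
- ctrl.finish_job(): hands the job in, once; it reports no verdict.
The state is a dict: "t": time; "q": joint angles; "dq": joint speeds; "effort": joint torques, N m; "tool_pos": TCP position; "tool_rot": TCP orientation; "contact_force": force on the tool from outside, world axes, zero at the start; "wrist_torque": the same for the moment, N m; "opening": finger opening in m.
Only numpy, scipy, OpenCV 4.12 (cv2) and the standard library are available. Lean on these libraries where they do the work, as an engineer would, in place of code of your own. Each camera call takes 0.05 s, during which the arm holds its last target.

### The job

Stand the washed filter cartridges upright on the drain mat in flow order, evenly spaced in one straight line between the inlet valve block and the outlet funnel block: the ribbed cartridge next to the valve, the tall smooth cartridge in the middle, and the dome-topped candle next to the funnel. Lay the end cap centred on top of the ribbed cartridge, knob up. Tip no cartridge over, and leave the jar and the brass coupling where they are.

Things in the scene. Friction and masses are not known exactly. Their poses are not given: they have to be found in the camera images.
- mat: Fixed flat dark grey drain mat, 110 mm (its x) by 460 mm (its y) and 4 mm thick, lying on the steel counter beyond the row of loose things; turned up to 0.15 rad. Origin: centre of its underside, on the counter; z up, x away from the robot, y along its length to the robot's left. The line to fill is the mat's long centre line, x = 0 in its frame; the mat's top is at z = 4 mm.
- valve: Inlet valve block, fixed on the mat's centre line 190 mm from the mat's middle, at the left or the right end (which one varies): aluminium block 60 mm (x) by 50 mm (y) by 50 mm high, a brass stem and a flat black bar handle on top, 85 by 16 mm, 78 mm high in all. Origin: centre of its underside, on the mat's top; axes as the mat's.
- outlet: Outlet funnel block, fixed on the mat's centre line 190 mm from the mat's middle at the end opposite the valve, 380 mm from it: aluminium block 60 mm (x) by 50 mm (y) by 30 mm high with an open steel funnel on top, 54 mm across the mouth, 75 mm high in all. Origin: centre of its underside, on the mat's top; axes as the mat's. Evenly spaced, the three cartridges stand 95, 190 and 285 mm along from the valve, centre to centre.
- ribbed: Brown ribbed cartridge: loose cylinder ringed with ribs all the way up, 52 mm diameter, 100 mm tall, flat ends, 140 to 280 g. Starts standing upright on the steel counter, in the row of things between the robot and the mat, in any place of that row. Origin: centre of its underside; z up its axis; it is round, so its yaw does not matter.
- wound: Tall smooth cartridge: loose cream-coloured cylinder with flat ends, 52 mm diameter, 130 mm tall, the tallest of the loose things, 140 to 280 g. Starts standing upright on the steel counter, in the row of things between the robot and the mat, in any place of that row. Origin: centre of its underside; z up its axis; it is round, so its yaw does not matter.
- candle: Dome-topped filter candle: loose off-white ceramic cylinder, 48 mm diameter, straight up to 90 mm, then a rounded dome to 115 mm; its foot is a grey disc 50 mm in diameter and 12 mm high; 175 to 350 g. Starts standing upright on the steel counter, in the row of things between the robot and the mat, in any place of that row. Origin: centre of its underside; z up its axis; it is round, so its yaw does not matter.
- cap: End cap: loose white plastic disc 54 mm in diameter and 10 mm thick, with a round knob on top, 26 mm in diameter and 30 mm high (40 mm in all), flat below, 42 to 84 g. Starts standing upright on the steel counter, in the row of things between the robot and the mat, in any place of that row. Origin: centre of its underside; z up its axis; it is round, so its yaw does not matter.
- jar: Bystander, not to be moved: loose closed glass jar, 60 mm diameter, 70 mm tall, grey lid. Starts standing upright on the steel counter, in the row of things between the robot and the mat, in any place of that row. Origin: centre of its underside; z up its axis; it is round, so its yaw does not matter.
- coupling: Bystander, not to be moved: loose brass pipe coupling with a narrow waist, 44 mm diameter, 50 mm tall. Starts standing upright on the steel counter, in the row of things between the robot and the mat, in any place of that row. Origin: centre of its underside; z up its axis; it is round, so its yaw does not matter.
Things that resemble listed ones, but are neither listed nor needed, are in the scene too. Leave any purple or red look-alike of the ribbed alone.

How it is judged:
At the end, for the whole second after the job is handed in: Valve, ribbed, smooth, candle, funnel in this order, each 95 +- 18 mm from the next; cartridges upright (0.1 rad) on the mat within 18 mm of its long centre line; cap level, knob up, on the ribbed one within 12 mm of its centre; all released and at rest (horizontal distance between valve and ribbed between 0.077 and 0.113 m and horizontal distance between ribbed and wound between 0.077 and 0.113 m and horizontal distance between wound and candle between 0.077 and 0.113 m and horizontal distance between candle and outlet between 0.077 and 0.113 m and x of ribbed in the frame of mat between -0.018 and 0.018 m and z of ribbed in the frame of mat between 0.001 and 0.008 m and angle between each of ribbed, wound, candle, cap's own z axis and vertical below 0.1 rad and x of wound in the frame of mat between -0.018 and 0.018 m and z of wound in the frame of mat between 0.001 and 0.008 m and x of candle in the frame of mat between -0.018 and 0.018 m and z of candle in the frame of mat between 0.001 and 0.008 m and horizontal distance between cap and ribbed below 0.012 m and z of cap in the frame of ribbed between 0.097 and 0.104 m and linear speed of each of ribbed, wound, candle, cap below 0.02 m/s and angular speed of each of ribbed, wound, candle, cap below 0.2 rad/s); the robot touches nothing.
It fails at once if the jar is shifted by more than 20 mm (distance of jar from where it was at the start of the episode above 0.02 m).
It fails at once if the brass coupling is shifted by more than 20 mm (distance of coupling from where it was at the start of the episode above 0.02 m).
It fails at once if the ribbed cartridge is tipped over (angle between ribbed's own z axis and vertical above 0.9 rad).
It fails at once if the smooth cartridge is tipped over (angle between wound's own z axis and vertical above 0.9 rad).
It fails at once if the dome-topped candle is tipped over (angle between candle's own z axis and vertical above 0.9 rad).
It also fails if it takes over 112 s, if anything falls off the work surface, if the arm or the gripper's body presses on something with over 40 N, if the wrist force passes 120 N, or if a joint passes its speed limit or range.

## Working session

There is one attempt and no reset: what is moved stays moved. The work goes in short steps, Python scripts to look and compute and a tool call to move; the robot and the scene stay as the last step left them, time stands still between calls to the robot, and variables do not carry over. Pictures are saved under pics/ and viewed, and the job is handed in when it is done.

Besides the shell and the picture viewer there is one more tool, called in YAML: its name, and indented under it one key for each argument. apply_moves: Moves the arm, as the interface text tells. Its arguments: {"type":"object","properties":{"rows":{"type":"array","items":{"type":"array","items":{"type":"number"}}},"grip":{"type":"number"},"squeeze":{"type":"number"}},"required":["rows"]}

```bash
mkdir -p pics; ls; python3 - <<'E'
from station import ctrl
import cv2
o=ctrl.get_obs();print({k:o[k] for k in('t','tool_pos','tool_rot','opening')})
for n in('top','side'):
    d=ctrl.get_image(n);cv2.imwrite(f'pics/{n}0.png',d['color']);print(n,d['mtx'],d['rvec'],d['tvec'])
E
```

```text
pics
{'t': 0.0, 'tool_pos': array([0.21215937, 0.5872353 , 0.23008461]), 'tool_rot': array([-5.41914848e-01, -3.09391636e+00,  3.03891742e-03]), 'opening': 0.08512982526290908}
top [[385.11602115   0.         278.94764659]
 [  0.         385.11602115 206.22449573]
 [  0.           0.           1.        ]] [ 2.10170684 -2.14073881  0.18334935] [-0.03209886  0.55477699  0.93666176]
side [[431.83894496   0.         286.41500379]
 [  0.         431.83894496 206.04304924]
 [  0.           0.           1.        ]] [ 2.30333007 -0.81960774  0.31933562] [-0.45914078  0.25786862  1.07095974]
```

View pics/top0.png

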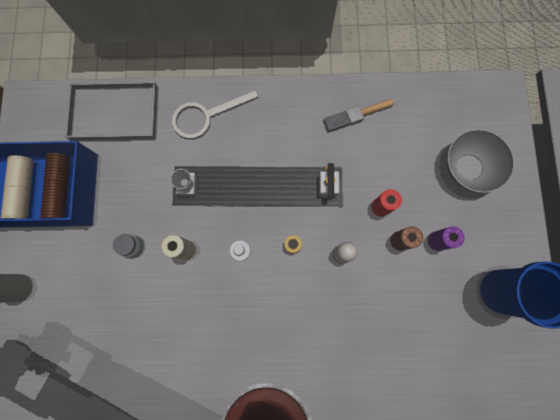

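View pics/side0.png

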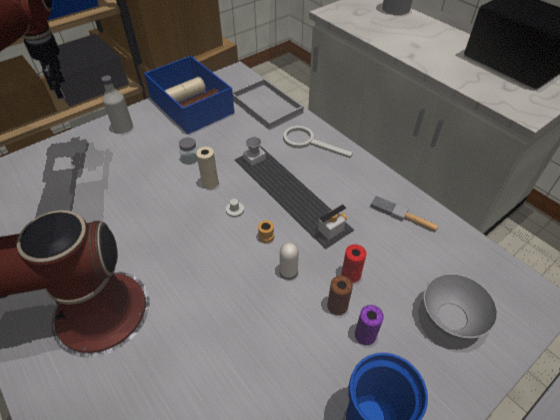

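The top view has, left to right: jar (126,245), cream wound (173,246), cap (240,251), coupling (293,244), candle (346,253) and brown ribbed (411,238), with purple (452,238) and red (389,203) look-alikes. The valve is on the right (330,183) and the funnel on the left (183,182). I'll enlarge crops to confirm and localise them.

```bash
cat > h.py <<'E'
import numpy as np,cv2
from station import ctrl
def ray(d,uv,z):
    R=cv2.Rodrigues(np.array(d['rvec'],float))[0];t=np.array(d['tvec'],float).ravel()
    c=-R.T@t; v=R.T@np.linalg.inv(d['mtx'])@np.array([uv[0],uv[1],1.])
    return c+v*(z-c[2])/v[2]
def proj(d,p):
    return cv2.projectPoints(np.array([p],float),np.array(d['rvec'],float),np.array(d['tvec'],float),d['mtx'],None)[0].ravel()
E
python3 - <<'E'
from h import *
d=ctrl.get_image('top');c=d['color']
a=cv2.resize(c[150:275,100:300],None,fx=4,fy=4,interpolation=cv2.INTER_CUBIC)
b=cv2.resize(c[150:275,275:475],None,fx=4,fy=4,interpolation=cv2.INTER_CUBIC)
cv2.imwrite('pics/a.png',a);cv2.imwrite('pics/b.png',b)
s=ctrl.get_image('side');cv2.imwrite('pics/c.png',cv2.resize(s['color'][130:350,170:400],None,fx=2.6,fy=2.6,interpolation=cv2.INTER_CUBIC))
E
```

```text
(no output)
```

View pics/a.png

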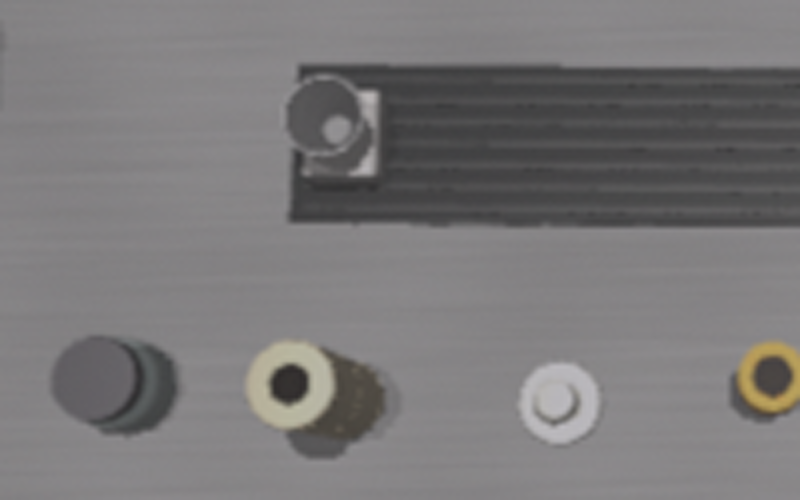

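View pics/b.png

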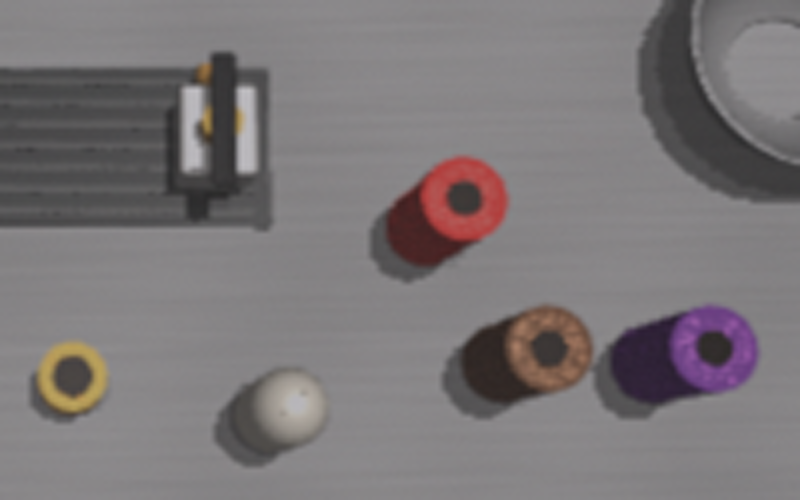

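View pics/c.png

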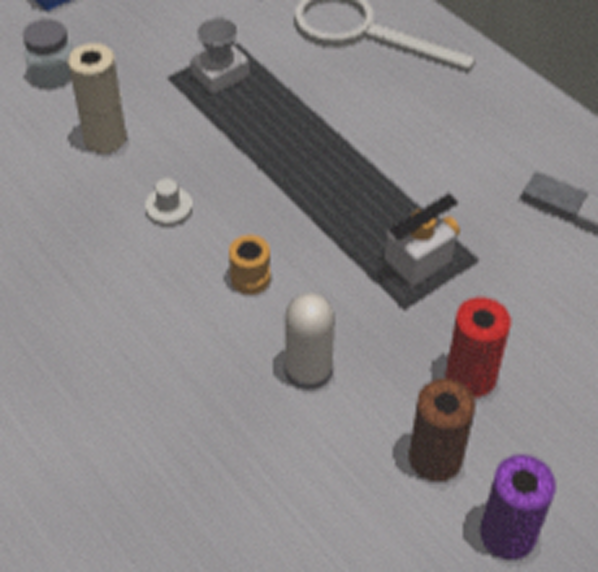

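```bash
python3 - <<'E'
from h import *
d=ctrl.get_image('top');s=ctrl.get_image('side')
f=lambda x,y,ox,oy,k:((x+.5)/k-.5+ox,(y+.5)/k-.5+oy)
for n,x,y,ox,z,sx,sy in [('jar',95,380,100,.07,46,38),('wound',290,384,100,.13,91,58),('cap',560,403,100,.01,169,206),('coupling',73,377,275,.05,249,250),('candle',290,406,275,.1,0,0),('ribbed',549,350,275,.1,446,403),('red',464,198,275,.1,484,319),('purple',715,348,275,.1,525,482)]:
    p=ray(d,f(x,y,ox,150,4),z);q=ray(s,f(sx,sy,170,130,2.6),z) if sx else p*0
    print(n,p.round(4),q.round(4))
C=[ray(d,f(x,y,o,150,4),.004) for x,y,o in [(300,66,100),(290,222,100),(268,70,275),(271,229,275)]]
print(np.round(C,4),np.mean(C,0)); 
D=[ray(s,f(x,y,170,130,2.6),.004) for x,y in [(170,77),(405,306),(478,260)]];print(np.round(D,4))
# mat mask fit
c=d['color'].astype(int);m=np.uint8((c.max(2)<95))*255
m[:,:165]=0;m[:,350:]=0;m[:155]=0;m[215:]=0
k=max(cv2.findContours(m,0,1)[0],key=cv2.contourArea)
w=np.float32([ray(d,u[0],.004)[:2] for u in k]);print(len(k),cv2.minAreaRect(w))
# handle
c4=[ray(d,f(*u,275,150,4),.078) for u in[(223,55),(224,194)]];print(np.round(c4,4))
print('valve block top',ray(d,f(219,130,275,150,4),.054),'funnel mouth',ray(d,f(326,115,100,150,4),.079))
E
```

```text
jar [0.4613 0.3447 0.07  ] [0.456  0.3322 0.07  ]
wound [0.4514 0.2062 0.13  ] [0.4491 0.2033 0.13  ]
cap [0.4461 0.063  0.01  ] [0.4428 0.058  0.01  ]
coupling [ 0.4571 -0.0757  0.05  ] [ 0.4559 -0.0766  0.05  ]
candle [ 0.4333 -0.2029  0.1   ] [ 0. -0.  0.]
ribbed [ 0.4638 -0.3588  0.1   ] [ 0.4628 -0.3605  0.1   ]
red [ 0.5572 -0.3147  0.1   ] [ 0.5552 -0.3171  0.1   ]
purple [ 0.4631 -0.4574  0.1   ] [ 0.4611 -0.4588  0.1   ]
[[ 0.6803  0.2428  0.004 ]
 [ 0.5713  0.2461  0.004 ]
 [ 0.668  -0.215   0.004 ]
 [ 0.5576 -0.2119  0.004 ]] [0.61928535 0.01549086 0.004     ]
[[ 0.5712  0.2413  0.004 ]
 [ 0.56   -0.2118  0.004 ]
 [ 0.6651 -0.2167  0.004 ]]
497 ((0.6243276000022888, 0.016638264060020447), (0.45796507596969604, 0.11976399272680283), 88.88329315185547)
[[ 0.6571 -0.175   0.078 ]
 [ 0.5671 -0.1719  0.078 ]]
valve block top [ 0.61413051 -0.17351039  0.054     ] funnel mouth [0.62528044 0.20363015 0.079     ]
```

The brown one at crop b (549,350) is the ribbed cartridge; the red (464,198) and purple (715,348) are look-alikes. The valve is at y=-0.174 and the funnel at y=+0.205. I'll start with the cream wound cartridge, with the jaws opening along world x.

```bash
cat >> h.py <<'E'
from scipy.spatial.transform import Rotation as Ro
def to(p,ang=0.):
    o=ctrl.get_obs();R=Ro.from_rotvec(o['tool_rot'])
    y=np.array([np.cos(np.radians(ang)),np.sin(np.radians(ang)),0]);z=np.array([0,0,-1.]);x=np.cross(y,z)
    T=Ro.from_matrix(np.c_[x,y,z])
    print('t',round(o['t'],2),'pos',o['tool_pos'].round(4),'open',round(o['opening'],4),'F',o['contact_force'].round(1))
    print('shift cm',(R.inv().apply(np.array(p)-o['tool_pos'])*100).round(2),'turn',(np.degrees((R.inv()*T).as_rotvec())/5).round(2))
E
python3 -c "
from h import *
to((.450,.205,.22))"
```

```text
t 0.3 pos [0.2123 0.5876 0.2308] open 0.0854 F [-0.3  0.   0.5]
shift cm [-35.36 -27.9    1.1 ] turn [-1.000e-02  0.000e+00  1.403e+01]
```

apply_moves:
  rows:
    - [-3.5,-2.8,0,0,0,1.5]
    - [-7,-5.6,0,0,0,3]
    - [-10.5,-8.4,0,0,0,4.5]
    - [-14,-11.2,0,0,0,6]
    - [-17.5,-14,0,0,0,7.5]
    - [-21,-16.8,0.5,0,0,9]
    - [-24.5,-19.5,1,0,0,10.5]
    - [-28,-22.3,1.1,0,0,12]
    - [-31.5,-25,1.1,0,0,13]
    - [-34,-27,1.1,0,0,14]
    - [-35.4,-27.9,1.1,0,0,14.03]
    - [-35.4,-27.9,1.1,0,0,14.03]
    - [-35.4,-27.9,1.1,0,0,14.03]
    - [-35.4,-27.9,1.1,0,0,14.03]
  grip: 0

```text
t: 1.7
tool_pos: [0.45, 0.2055, 0.22]
tool_rot: [-2.221, -2.222, 0.001]
contact_force: [0.6, -0.1, 0.3]
opening: 0.0852
```

```bash
python3 -c "
from h import *
to((.450,.205,.075))
for n in('top','side'): cv2.imwrite(f'pics/w_{n}.png',ctrl.get_image(n)['color'])"
```

```text
t 1.7 pos [0.45   0.2055 0.22  ] open 0.0852 F [ 0.6 -0.1  0.3]
shift cm [-5.00e-02  1.00e-02  1.45e+01] turn [-0.01  0.    0.01]
```

View pics/w_side.png

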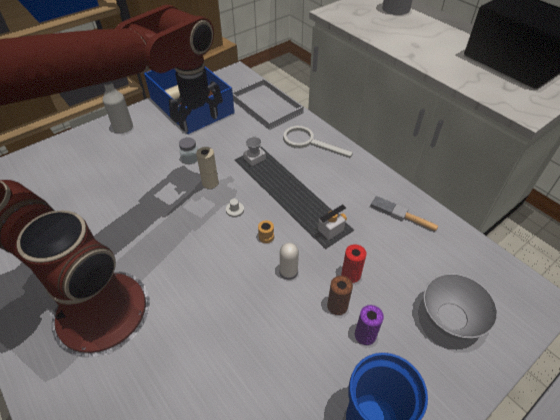

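The gripper (195,95) hangs over the wound cartridge (207,167) with its jaws along x. Next I descend and grip.

apply_moves:
  rows:
    - [0,0,2.5,0,0,0]
    - [0,0,5,0,0,0]
    - [0,0,7.5,0,0,0]
    - [0,0,10,0,0,0]
    - [0,0,12,0,0,0]
    - [0,0,13.5,0,0,0]
    - [0,0,14.5,0,0,0]
    - [0,0,14.5,0,0,0]
    - [0,0,14.5,0,0,0]

```text
t: 2.7
tool_pos: [0.4504, 0.2059, 0.0757]
tool_rot: [2.219, 2.223, 0.0]
contact_force: [-0.7, -0.5, -0.6]
opening: 0.0854
```

apply_moves:
  rows:
    - [0,0,0,0,0,0]
    - [0,0,0,0,0,0]
    - [0,0,0,0,0,0]
    - [0,0,0,0,0,0]
    - [0,0,0,0,0,0]
    - [0,0,0,0,0,0]
    - [0,0,0,0,0,0]
    - [0,0,0,0,0,0]
    - [0,0,0,0,0,0]
    - [0,0,0,0,0,0]
    - [0,0,0,0,0,0]
    - [0,0,0,0,0,0]
  grip: 1
  squeeze: 40

```text
t: 3.9
tool_pos: [0.4511, 0.2062, 0.077]
tool_rot: [2.219, 2.222, 0.003]
contact_force: [-1.0, -0.6, 6.2]
opening: 0.0511
```

apply_moves:
  rows:
    - [0,0,-1,0,0,0]
    - [0,0,-3,0,0,0]
    - [0,0,-5,0,0,0]
    - [0,0,-7,0,0,0]
    - [0,0,-9,0,0,0]
    - [0,0,-11,0,0,0]
    - [0,0,-12,0,0,0]
    - [0,0,-12,0,0,0]
    - [0,0,-12,0,0,0]

```text
t: 4.8
tool_pos: [0.4503, 0.2059, 0.196]
tool_rot: [2.219, 2.223, 0.001]
contact_force: [-0.7, -0.6, -3.9]
opening: 0.0513
```

```bash
python3 -c "
from h import *
to((.619,.0155,.195))
for n in('top','side'): cv2.imwrite(f'pics/x_{n}.png',ctrl.get_image(n)['color'])"
```

```text
t 4.8 pos [0.4503 0.2059 0.196 ] open 0.0513 F [-0.7 -0.6 -3.9]
shift cm [-19.07  16.84   0.12] turn [0.01 0.   0.02]
```

View pics/x_side.png

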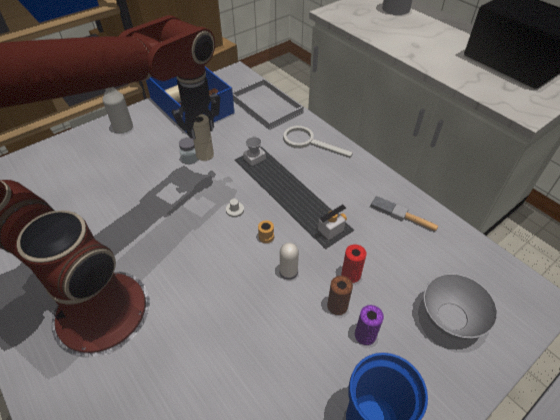

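apply_moves:
  rows:
    - [-1,1,0,0,0,0]
    - [-3,2.8,0,0,0,0]
    - [-5,4.5,0,0,0,0]
    - [-7,6.2,0,0,0,0]
    - [-9,8,0,0,0,0]
    - [-11,9.7,0,0,0,0]
    - [-13,11.5,0,0,0,0]
    - [-15,13.2,0,0,0,0]
    - [-17,15,0,0,0,0]
    - [-18.5,16.4,0,0,0,0]
    - [-19.1,16.9,0,0,0,0]
    - [-19.1,16.9,0,0,0,0]
    - [-19.1,16.9,0,0,0,0]

```text
t: 6.2
tool_pos: [0.6186, 0.0154, 0.1946]
tool_rot: [-2.219, -2.222, 0.002]
contact_force: [-0.5, -0.2, -2.7]
opening: 0.0511
```

```bash
python3 -c "
from h import *
to((.619,.0155,.083))
for n in('top','side'): cv2.imwrite(f'pics/y_{n}.png',ctrl.get_image(n)['color'])"
```

```text
t 6.2 pos [0.6186 0.0154 0.1946] open 0.0511 F [-0.5 -0.2 -2.7]
shift cm [1.000e-02 6.000e-02 1.116e+01] turn [-0.02 -0.    0.02]
```

View pics/y_side.png

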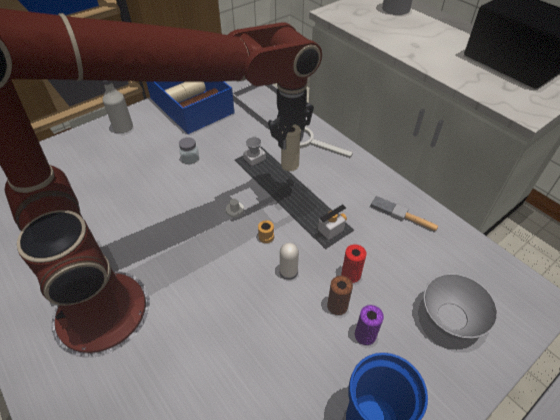

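The cartridge (290,150) hangs upright above the middle of the mat, so I lower it.

apply_moves:
  rows:
    - [0,0,2,0,0,0]
    - [0,0,4,0,0,0]
    - [0,0,6,0,0,0]
    - [0,0,8,0,0,0]
    - [0,0,9.5,0,0,0]
    - [0,0,10.5,0,0,0]
    - [0,0,11,0,0,0]
    - [0,0,11.2,0,0,0]
    - [0,0,11.2,0,0,0]
    - [0,0,11.2,0,0,0]

```text
t: 7.3
tool_pos: [0.6192, 0.0157, 0.0841]
tool_rot: [2.218, 2.224, 0.0]
contact_force: [0.1, -0.8, -2.3]
opening: 0.0514
```

apply_moves:
  rows:
    - [0,0,0.1,0,0,0]
    - [0,0,0.2,0,0,0]
    - [0,0,0.2,0,0,0]
    - [0,0,0.2,0,0,0]

```text
t: 7.7
tool_pos: [0.6192, 0.0157, 0.0821]
tool_rot: [2.218, 2.224, 0.0]
contact_force: [0.5, 0.3, -3.0]
opening: 0.0511
```

apply_moves:
  rows:
    - [0,0,0.1,0,0,0]
    - [0,0,0.2,0,0,0]
    - [0,0,0.2,0,0,0]
    - [0,0,0.2,0,0,0]

```text
t: 8.1
tool_pos: [0.6194, 0.0157, 0.0811]
tool_rot: [2.218, 2.224, 0.0]
contact_force: [-3.2, 1.1, 5.4]
opening: 0.0512
```

apply_moves:
  rows:
    - [0,0,0,0,0,0]
    - [0,0,0,0,0,0]
    - [0,0,0,0,0,0]
    - [0,0,0,0,0,0]
    - [0,0,0,0,0,0]
    - [0,0,0,0,0,0]
    - [0,0,0,0,0,0]
    - [0,0,0,0,0,0]
  grip: 0

```text
t: 8.9
tool_pos: [0.6194, 0.0157, 0.0811]
tool_rot: [2.218, 2.224, 0.0]
contact_force: [0.4, 0.0, 0.6]
opening: 0.0848
```

apply_moves:
  rows:
    - [0,0,-2,0,0,0]
    - [0,0,-4,0,0,0]
    - [0,0,-6.5,0,0,0]
    - [0,0,-9,0,0,0]
    - [0,0,-12,0,0,0]
    - [0,0,-15,0,0,0]
    - [0,0,-15,0,0,0]

```text
t: 9.6
tool_pos: [0.622, 0.0155, 0.2373]
tool_rot: [2.213, 2.218, 0.01]
contact_force: [-0.4, 0.2, 0.7]
opening: 0.085
```

```bash
python3 -c "
from h import *
to((.463,-.359,.22))
for n in('top','side'): cv2.imwrite(f'pics/z_{n}.png',cv2.resize(ctrl.get_image(n)['color'],(800,600)))"
```

```text
t 9.6 pos [0.622  0.0155 0.2373] open 0.085 F [-0.4  0.2  0.7]
shift cm [-37.41 -16.01   1.62] turn [0.12 0.02 0.03]
```

View pics/z_side.png

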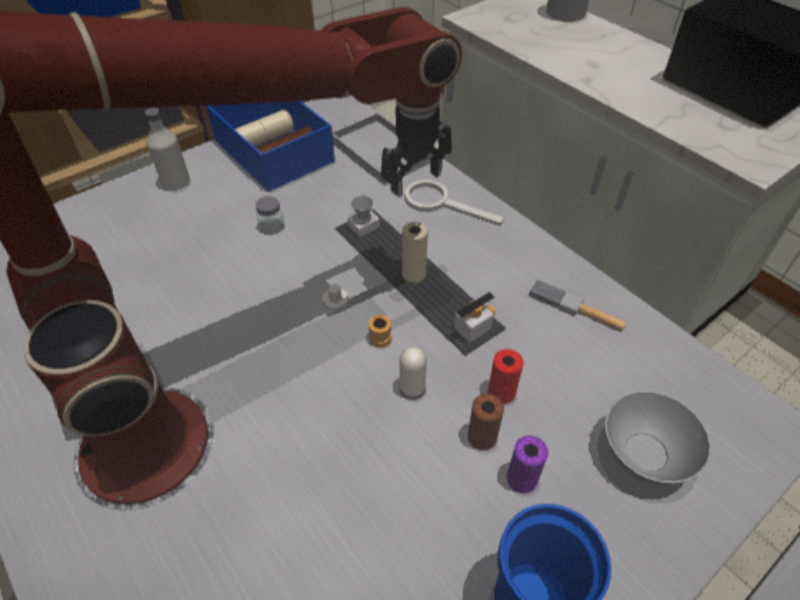

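The wound cartridge stands in the middle of the mat (414,250 in the enlarged view). The ribbed one is the brown (486,422), between red (505,375) and purple (527,462); I go for the brown.

apply_moves:
  rows:
    - [-3,-1.2,0,0,0,0]
    - [-6,-2.5,0,0,0,0]
    - [-9.5,-4,0.3,0,0,0]
    - [-13,-5.5,0.6,0,0,0]
    - [-16.5,-7,0.9,0,0,0]
    - [-20,-8.5,1.2,0,0,0]
    - [-23.5,-10,1.6,0,0,0]
    - [-27,-11.5,1.6,0,0,0]
    - [-30.5,-13,1.6,0.1,0,0]
    - [-33.5,-14.3,1.6,0.1,0,0]
    - [-36,-15.4,1.6,0.1,0,0]
    - [-37.4,-16,1.6,0.1,0,0]
    - [-37.4,-16,1.6,0.1,0,0]
    - [-37.4,-16,1.6,0.1,0,0]
    - [-37.4,-16,1.6,0.1,0,0]

```text
t: 11.2
tool_pos: [0.4611, -0.3575, 0.2153]
tool_rot: [-2.214, -2.222, 0.007]
contact_force: [-0.1, 0.6, -0.3]
opening: 0.0855
```

```bash
python3 -c "
from h import *
to((.463,-.359,.05))
for n in('top','side'): cv2.imwrite(f'pics/r_{n}.png',cv2.resize(ctrl.get_image(n)['color'],(800,600)))"
```

```text
t 11.2 pos [ 0.4611 -0.3575  0.2153] open 0.0855 F [-0.1  0.6 -0.3]
shift cm [-0.16  0.3  16.53] turn [-0.07 -0.    0.04]
```

View pics/r_side.png

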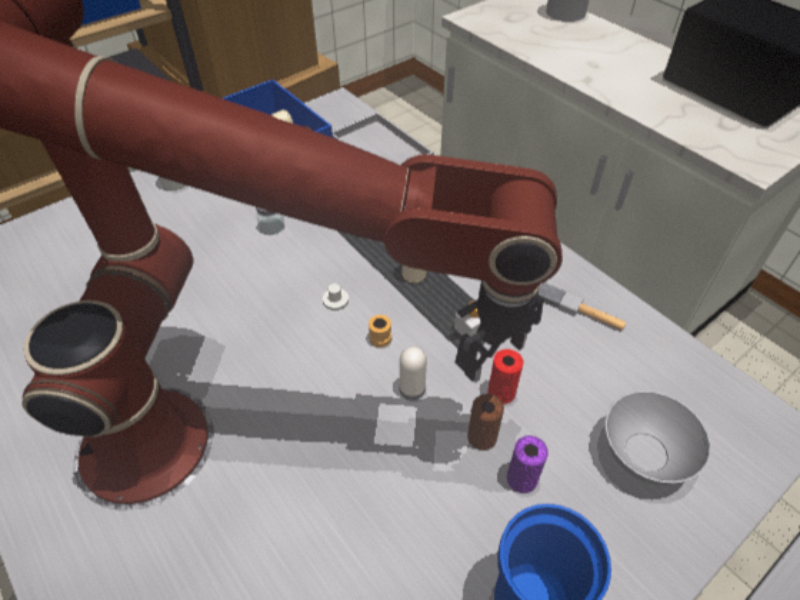

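The gripper is over the brown ribbed cartridge (486,422) with its jaws clear of red and purple. Descending.

apply_moves:
  rows:
    - [-0.2,0.3,2,0,0,0]
    - [-0.2,0.2,5,0,0,0]
    - [-0.2,0.2,8,0,0,0]
    - [-0.2,0.2,11,0,0,0]
    - [-0.2,0.2,13.5,0,0,0]
    - [-0.2,0.2,15.5,0,0,0]
    - [-0.2,0.2,16.5,0,0,0]
    - [-0.2,0.2,16.5,0,0,0]
    - [-0.2,0.2,16.5,0,0,0]

```text
t: 12.2
tool_pos: [0.4629, -0.3599, 0.0517]
tool_rot: [-2.215, -2.225, 0.007]
contact_force: [-0.6, 0.7, -0.3]
opening: 0.0854
```

```bash
python3 -c "
from h import *
to((.463,-.359,.05))
for n in('top','side'): cv2.imwrite(f'pics/r2_{n}.png',cv2.resize(ctrl.get_image(n)['color'],(800,600)))"
```

```text
t 12.2 pos [ 0.4629 -0.3599  0.0517] open 0.0854 F [-0.6  0.7 -0.3]
shift cm [0.09 0.01 0.17] turn [-0.06  0.02  0.05]
```

View pics/r2_side.png

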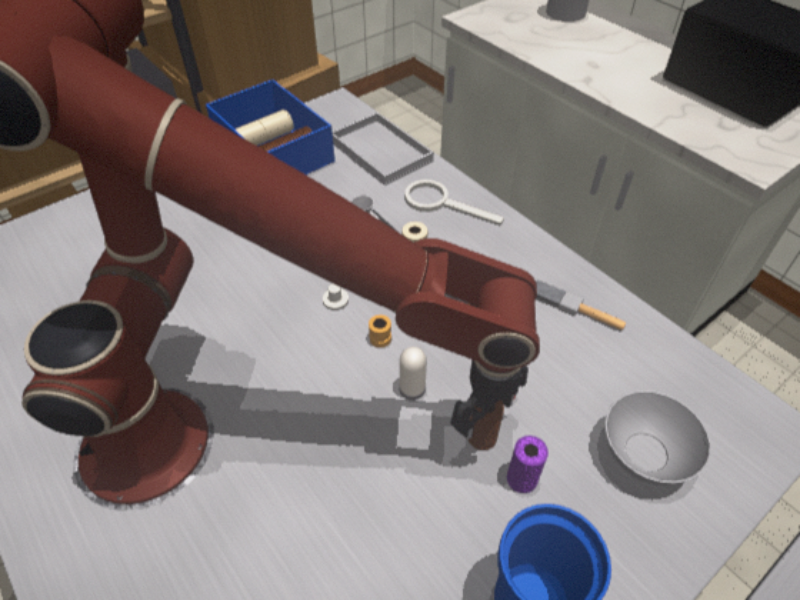

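The jaws straddle the brown ribbed cartridge (485,430). Gripping and lifting.

apply_moves:
  rows:
    - [0,0,0,0,0,0]
    - [0,0,0,0,0,0]
    - [0,0,0,0,0,0]
    - [0,0,0,0,0,0]
    - [0,0,0,0,0,0]
    - [0,0,0,0,0,0]
    - [0,0,0,0,0,0]
    - [0,0,0,0,0,0]
    - [0,0,0,0,0,0]
    - [0,0,0,0,0,0]
    - [0,0,0,0,0,0]
    - [0,0,0,0,0,0]
  grip: 1
  squeeze: 40

```text
t: 13.5
tool_pos: [0.4639, -0.3611, 0.0536]
tool_rot: [2.216, 2.226, -0.007]
contact_force: [0.9, 0.5, 6.0]
opening: 0.0511
```

apply_moves:
  rows:
    - [0,0,-1,0,0,0]
    - [0,0,-3,0,0,0]
    - [0,0,-5,0,0,0]
    - [0,0,-7,0,0,0]
    - [0,0,-9,0,0,0]
    - [0,0,-11,0,0,0]
    - [0,0,-13,0,0,0]
    - [0,0,-14,0,0,0]
    - [0,0,-14,0,0,0]
    - [0,0,-14,0,0,0]

```text
t: 14.5
tool_pos: [0.4638, -0.3601, 0.1925]
tool_rot: [-2.216, -2.226, 0.007]
contact_force: [0.6, 0.2, -3.8]
opening: 0.0511
```

```bash
python3 -c "
from h import *
to((.6166,-.0795,.19))
for n in('top','side'): cv2.imwrite(f'pics/r3_{n}.png',cv2.resize(ctrl.get_image(n)['color'],(800,600)))"
```

```text
t 14.5 pos [ 0.4638 -0.3601  0.1925] open 0.0511 F [ 0.6  0.2 -3.8]
shift cm [27.99 15.4   0.12] turn [-0.04  0.03  0.05]
```

View pics/r3_side.png

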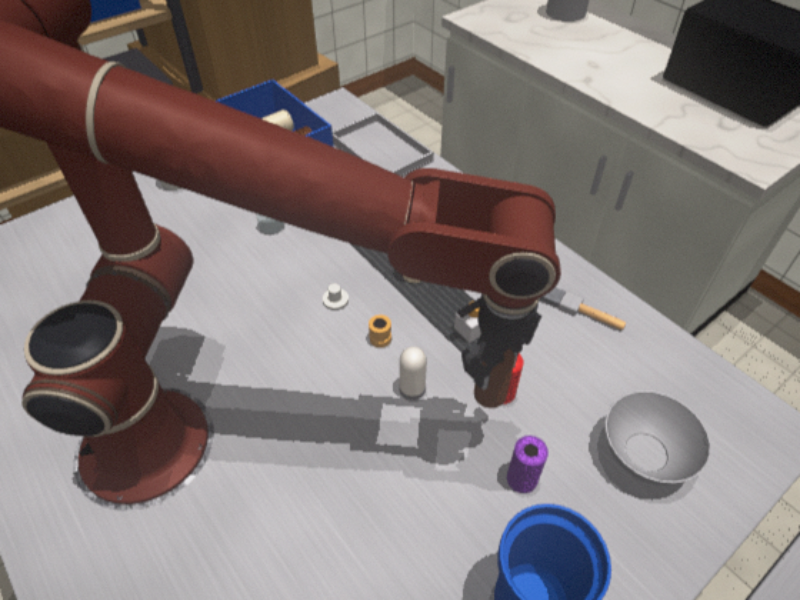

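The ribbed cartridge (492,385) is held upright, clear of red. Its bottom is at about z=0.139, so I carry it over the valve.

apply_moves:
  rows:
    - [1,0.6,0,0,0,0]
    - [3,1.7,0,0,0,0]
    - [5.5,3,0,0,0,0]
    - [8,4.4,0,0,0,0]
    - [10.5,5.8,0,0,0,0]
    - [13,7.2,0,0,0,0]
    - [15.5,8.5,0,0,0,0]
    - [18,9.9,0,0,0,0]
    - [20.5,11.3,0,0,0,0]
    - [23,12.7,0,0,0,0]
    - [25.5,14,0,0,0,0]
    - [27.2,15,0,0,0,0]
    - [28,15.4,0,0,0,0]
    - [28,15.4,0,0,0,0]
    - [28,15.4,0,0,0,0]

```text
t: 16.1
tool_pos: [0.6159, -0.0794, 0.19]
tool_rot: [-2.215, -2.224, 0.009]
contact_force: [0.6, -0.4, -1.9]
opening: 0.0512
```

```bash
python3 -c "
from h import *
to((.6166,-.0795,.06))
for n in('top','side'): cv2.imwrite(f'pics/r4_{n}.png',cv2.resize(ctrl.get_image(n)['color'],(800,600)))"
```

```text
t 16.1 pos [ 0.6159 -0.0794  0.19  ] open 0.0512 F [ 0.6 -0.4 -1.9]
shift cm [ 0.02  0.15 13.  ] turn [-0.07  0.02  0.05]
```

View pics/r4_side.png

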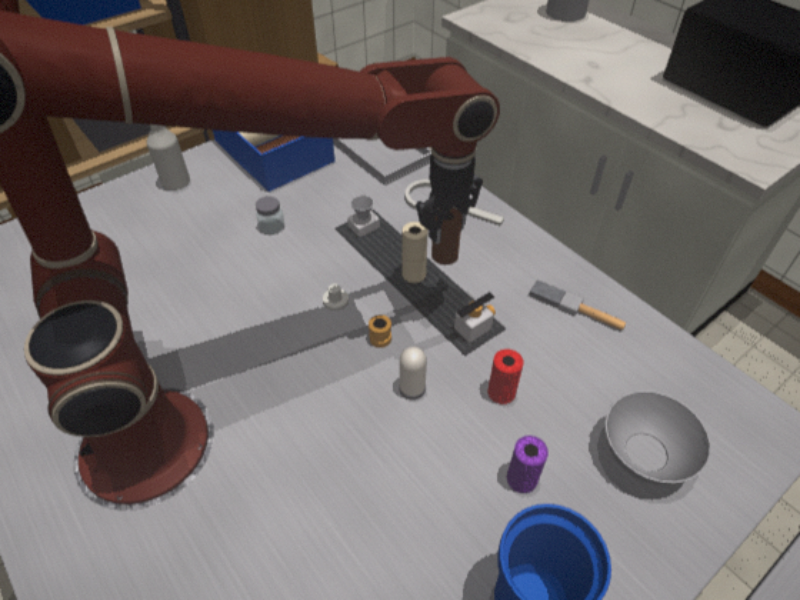

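apply_moves:
  rows:
    - [0,0.1,2,0,0,0]
    - [0,0.1,4,0,0,0]
    - [0,0.1,6.5,0,0,0]
    - [0,0.1,9,0,0,0]
    - [0,0.1,11,0,0,0]
    - [0,0.1,12.2,0,0,0]
    - [0,0.1,12.8,0,0,0]
    - [0,0.1,13,0,0,0]
    - [0,0.1,13,0,0,0]
    - [0,0.1,13,0,0,0]

```text
t: 17.2
tool_pos: [0.6171, -0.0805, 0.0617]
tool_rot: [-2.218, -2.225, 0.006]
contact_force: [0.4, -0.0, -1.9]
opening: 0.0514
```

apply_moves:
  rows:
    - [0,0,0.1,0,0,0]
    - [0,0,0.3,0,0,0]
    - [0,0,0.3,0,0,0]
    - [0,0,0.3,0,0,0]

```text
t: 17.6
tool_pos: [0.6171, -0.0804, 0.0587]
tool_rot: [-2.218, -2.225, 0.006]
contact_force: [0.2, 0.3, -2.8]
opening: 0.0511
```

apply_moves:
  rows:
    - [0,0,0.1,0,0,0]
    - [0,0,0.2,0,0,0]
    - [0,0,0.2,0,0,0]
    - [0,0,0.2,0,0,0]

```text
t: 18.0
tool_pos: [0.6173, -0.0804, 0.0577]
tool_rot: [-2.218, -2.225, 0.006]
contact_force: [-3.4, 1.1, 5.5]
opening: 0.0512
```

Contact felt, so I release, lift clear and measure.

apply_moves:
  rows:
    - [0,0,0,0,0,0]
    - [0,0,0,0,0,0]
    - [0,0,0,0,0,0]
    - [0,0,0,0,0,0]
    - [0,0,0,0,0,0]
    - [0,0,0,0,0,0]
    - [0,0,0,0,0,0]
    - [0,0,0,0,0,0]
  grip: 0

```text
t: 18.8
tool_pos: [0.6173, -0.0804, 0.0576]
tool_rot: [-2.218, -2.225, 0.006]
contact_force: [0.1, -0.0, 0.3]
opening: 0.0851
```

apply_moves:
  rows:
    - [0,0,-2,0,0,0]
    - [0,0,-4,0,0,0]
    - [0,0,-6.5,0,0,0]
    - [0,0,-9,0,0,0]
    - [0,0,-12,0,0,0]
    - [0,0,-15,0,0,0]
    - [0,0,-16,0,0,0]
    - [0,0,-16,0,0,0]

```text
t: 19.6
tool_pos: [0.6188, -0.0803, 0.2197]
tool_rot: [2.216, 2.223, -0.003]
contact_force: [0.1, 0.5, -0.6]
opening: 0.0856
```

```bash
python3 -c "
from h import *
to((.433,-.203,.22))
s=ctrl.get_image('side');c=s['color'];cv2.imwrite('pics/k_side.png',cv2.resize(c,(800,600)))
d=ctrl.get_image('top');cv2.imwrite('pics/k_top.png',cv2.resize(d['color'][150:275,275:475],None,fx=4,fy=4,interpolation=cv2.INTER_CUBIC))
for x in [(.433,-.203)]:
  for z in (0,.1): print(proj(s,(*x,z)),proj(d,(*x,z)))
"
```

```text
t 19.6 pos [ 0.6188 -0.0803  0.2197] open 0.0856 F [ 0.1  0.5 -0.6]
shift cm [-12.21 -18.62   0.  ] turn [0.01 0.04 0.04]
[288.07483903 270.57315083] [341.01533676 253.77502659]
[288.48696764 248.54086087] [347.19386702 251.25477787]
```

View pics/k_side.png

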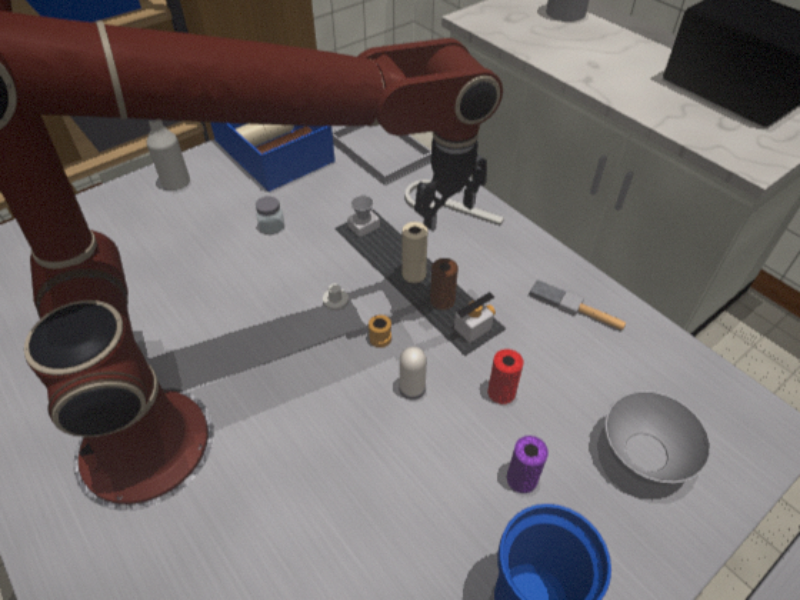

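View pics/k_top.png

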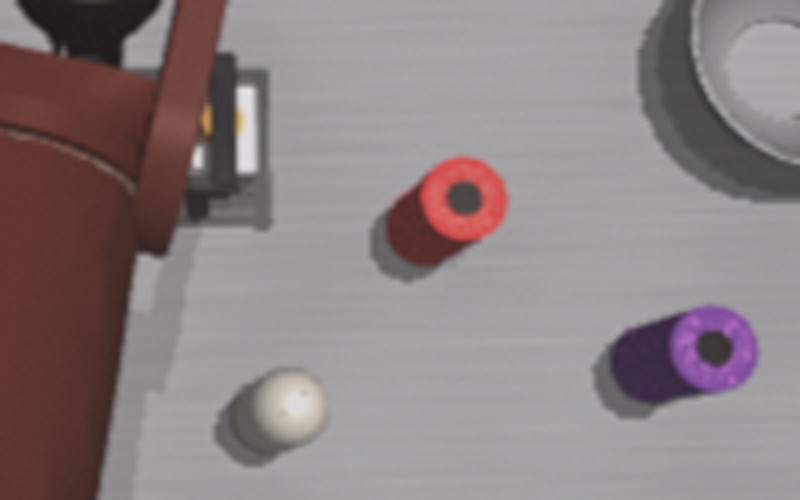

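Ribbed stands on the mat (444,285), and the candle is at (413,372). Its predicted column matches, so I move over to it.

apply_moves:
  rows:
    - [-1,-1.5,0,0,0,0]
    - [-2.5,-4,0,0,0,0]
    - [-4.3,-6.5,0,0,0,0]
    - [-6,-9,0,0,0,0]
    - [-7.6,-11.5,0,0,0,0]
    - [-9.2,-14,0,0,0,0]
    - [-10.8,-16.5,0,0,0,0]
    - [-11.8,-18,0,0,0,0]
    - [-12.2,-18.6,0,0,0,0]
    - [-12.2,-18.6,0,0,0,0]
    - [-12.2,-18.6,0,0,0,0]
    - [-12.2,-18.6,0,0,0,0]

```text
t: 20.9
tool_pos: [0.4319, -0.2019, 0.2167]
tool_rot: [-2.215, -2.224, 0.008]
contact_force: [-0.1, 0.2, 1.1]
opening: 0.0856
```

```bash
python3 -c "
from h import *
to((.433,-.203,.053))"
```

```text
t 20.9 pos [ 0.4319 -0.2019  0.2167] open 0.0856 F [-0.1  0.2  1.1]
shift cm [-0.09  0.2  16.37] turn [-0.07  0.01  0.05]
```

apply_moves:
  rows:
    - [-0.1,0.2,2,0,0,0]
    - [-0.1,0.2,5,0,0,0]
    - [-0.1,0.2,8,0,0,0]
    - [-0.1,0.2,11,0,0,0]
    - [-0.1,0.2,13.5,0,0,0]
    - [-0.1,0.2,15.4,0,0,0]
    - [-0.1,0.2,16.4,0,0,0]
    - [-0.1,0.2,16.4,0,0,0]
    - [-0.1,0.2,16.4,0,0,0]

```text
t: 21.8
tool_pos: [0.4338, -0.2033, 0.0535]
tool_rot: [-2.215, -2.225, 0.007]
contact_force: [0.7, 0.1, 0.9]
opening: 0.0851
```

apply_moves:
  rows:
    - [0,0,0,0,0,0]
    - [0,0,0,0,0,0]
    - [0,0,0,0,0,0]
    - [0,0,0,0,0,0]
    - [0,0,0,0,0,0]
    - [0,0,0,0,0,0]
    - [0,0,0,0,0,0]
    - [0,0,0,0,0,0]
    - [0,0,0,0,0,0]
    - [0,0,0,0,0,0]
    - [0,0,0,0,0,0]
    - [0,0,0,0,0,0]
    - [0,0,0,0,0,0]
  grip: 1
  squeeze: 45

```text
t: 23.1
tool_pos: [0.4342, -0.2038, 0.0547]
tool_rot: [-2.216, -2.226, 0.008]
contact_force: [-3.4, -0.5, 5.8]
opening: 0.0468
```

apply_moves:
  rows:
    - [0,0,-1,0,0,0]
    - [0,0,-3,0,0,0]
    - [0,0,-5,0,0,0]
    - [0,0,-7,0,0,0]
    - [0,0,-9,0,0,0]
    - [0,0,-11,0,0,0]
    - [0,0,-13,0,0,0]
    - [0,0,-15,0,0,0]
    - [0,0,-16,0,0,0]
    - [0,0,-16,0,0,0]
    - [0,0,-16,0,0,0]

```text
t: 24.2
tool_pos: [0.4344, -0.2031, 0.2137]
tool_rot: [-2.215, -2.225, 0.008]
contact_force: [0.2, -0.9, -2.8]
opening: 0.0465
```

```bash
python3 -c "
from h import *
to((.622,.1105,.215))
for n in('top','side'): cv2.imwrite(f'pics/k3_{n}.png',cv2.resize(ctrl.get_image(n)['color'],(800,600)))"
```

```text
t 24.2 pos [ 0.4344 -0.2031  0.2137] open 0.0465 F [ 0.2 -0.9 -2.8]
shift cm [31.27 18.9  -0.29] turn [-0.06  0.02  0.05]
```

View pics/k3_side.png

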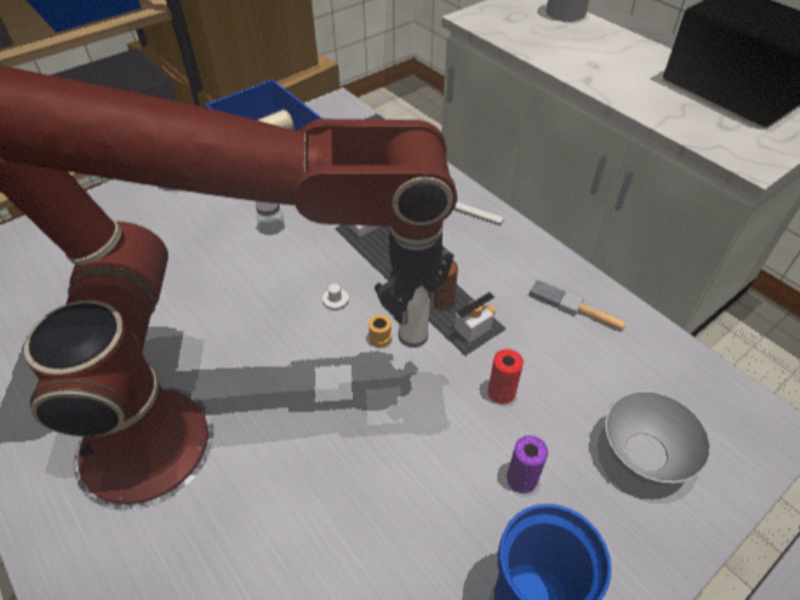

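The candle (413,318) is held. I route it along y first, then over the mat, to stay clear of the standing wound cartridge.

apply_moves:
  rows:
    - [1,0,-0.3,0,0,0]
    - [3,0,-0.3,0,0,0]
    - [5.5,0,-0.3,0,0,0]
    - [8,0,-0.3,0,0,0]
    - [11,0,-0.3,0,0,0]
    - [14,0,-0.3,0,0,0]
    - [17,0.5,-0.3,0,0,0]
    - [20,1.5,-0.3,0,0,0]
    - [23,3,-0.3,0,0,0]
    - [25.5,5,-0.3,0,0,0]
    - [27.5,7,-0.3,0,0,0]
    - [29,9,-0.3,0,0,0]
    - [30.3,11.5,-0.3,0,0,0]
    - [31.1,14,-0.3,0,0,0]
    - [31.3,16.5,-0.3,0,0,0]
    - [31.3,18.2,-0.3,0,0,0]
    - [31.3,18.9,-0.3,0,0,0]
    - [31.3,18.9,-0.3,0,0,0]
    - [31.3,18.9,-0.3,0,0,0]

```text
t: 26.2
tool_pos: [0.6207, 0.1112, 0.2139]
tool_rot: [-2.213, -2.223, 0.01]
contact_force: [-0.7, 0.2, -3.0]
opening: 0.0471
```

```bash
python3 -c "
from h import *
to((.622,.1105,.062))
for n in('top','side'): cv2.imwrite(f'pics/k4_{n}.png',cv2.resize(ctrl.get_image(n)['color'],(800,600)))"
```

```text
t 26.2 pos [0.6207 0.1112 0.2139] open 0.0471 F [-0.7  0.2 -3. ]
shift cm [-0.05  0.24 15.19] turn [-0.09  0.01  0.05]
```

View pics/k4_side.png

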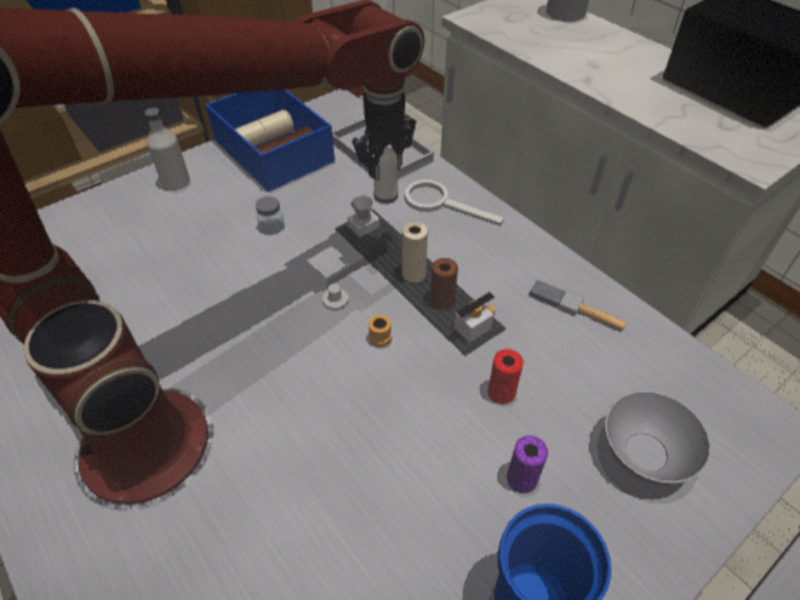

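The candle (386,180) is above its slot between wound and funnel. Lowering.

apply_moves:
  rows:
    - [0,0.2,2,-0.1,0,0]
    - [0,0.2,5,-0.1,0,0]
    - [0,0.2,8,-0.1,0,0]
    - [0,0.2,10.5,-0.1,0,0]
    - [0,0.2,12.5,-0.1,0,0]
    - [0,0.2,14,-0.1,0,0]
    - [0,0.2,15,-0.1,0,0]
    - [0,0.2,15.2,-0.1,0,0]
    - [0,0.2,15.2,-0.1,0,0]
    - [0,0.2,15.2,-0.1,0,0]

```text
t: 27.3
tool_pos: [0.6228, 0.111, 0.0638]
tool_rot: [2.214, 2.224, 0.004]
contact_force: [0.8, 0.4, -2.8]
opening: 0.0467
```

apply_moves:
  rows:
    - [0,0,0.1,0,0,0]
    - [0,0,0.3,0,0,0]
    - [0,0,0.3,0,0,0]
    - [0,0,0.3,0,0,0]

```text
t: 27.7
tool_pos: [0.6227, 0.111, 0.0608]
tool_rot: [2.214, 2.224, 0.003]
contact_force: [0.2, -0.7, -2.6]
opening: 0.0469
```

apply_moves:
  rows:
    - [0,0,0.1,0,0,0]
    - [0,0,0.2,0,0,0]
    - [0,0,0.25,0,0,0]
    - [0,0,0.25,0,0,0]

```text
t: 28.1
tool_pos: [0.6228, 0.111, 0.0587]
tool_rot: [2.214, 2.224, 0.003]
contact_force: [-1.4, 0.3, -0.3]
opening: 0.0469
```

Contact is starting at the expected height (0.0587), so I release.

apply_moves:
  rows:
    - [0,0,0.05,0,0,0]
    - [0,0,0.05,0,0,0]
    - [0,0,0.05,0,0,0]
    - [0,0,0.05,0,0,0]
    - [0,0,0.05,0,0,0]
    - [0,0,0.05,0,0,0]
    - [0,0,0.05,0,0,0]
    - [0,0,0.05,0,0,0]
  grip: 0

```text
t: 28.9
tool_pos: [0.6228, 0.111, 0.0581]
tool_rot: [2.214, 2.224, 0.003]
contact_force: [-0.6, -0.3, -0.7]
opening: 0.0852
```

apply_moves:
  rows:
    - [0,0,-2,0,0,0]
    - [0,0,-4,0,0,0]
    - [0,0,-6.5,0,0,0]
    - [0,0,-9,0,0,0]
    - [0,0,-12,0,0,0]
    - [0,0,-15,0,0,0]
    - [0,0,-16,0,0,0]
    - [0,0,-16,0,0,0]

```text
t: 29.7
tool_pos: [0.6232, 0.1112, 0.2203]
tool_rot: [2.212, 2.222, 0.008]
contact_force: [-0.3, -0.3, 0.8]
opening: 0.0857
```

```bash
python3 -c "
from h import *
to((.4445,.0605,.15))
s=ctrl.get_image('side');c=s['color'];cv2.imwrite('pics/c_side.png',cv2.resize(c[100:310,180:400],None,fx=2.7,fy=2.7,interpolation=cv2.INTER_CUBIC))
"
```

```text
t 29.7 pos [0.6232 0.1112 0.2203] open 0.0857 F [-0.3 -0.3  0.8]
shift cm [ -4.98 -17.96   6.89] turn [0.09 0.01 0.05]
```

View pics/c_side.png

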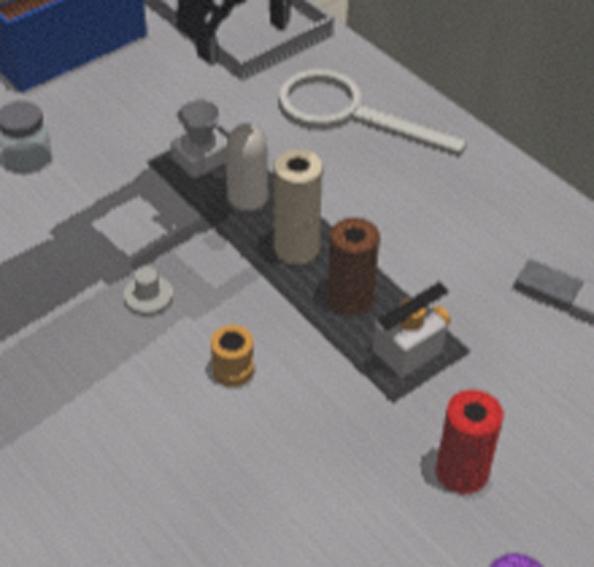

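All three stand in order: candle (247,170), wound (298,207), ribbed (354,265). Next is the cap (149,290). I'll refine its centre from colour blobs.

```bash
python3 - <<'E'
from h import *
f=lambda x,y,ox,oy,k:((x+.5)/k-.5+ox,(y+.5)/k-.5+oy)
d=ctrl.get_image('top');s=ctrl.get_image('side')
cv2.imwrite('pics/cap_t.png',cv2.resize(d['color'][225:275,205:275],None,fx=10,fy=10,interpolation=cv2.INTER_CUBIC))
cv2.imwrite('pics/cap_s.png',cv2.resize(s['color'][185:230,205:265],None,fx=12,fy=12,interpolation=cv2.INTER_CUBIC))
E
```

```text
(no output)
```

View pics/cap_t.png

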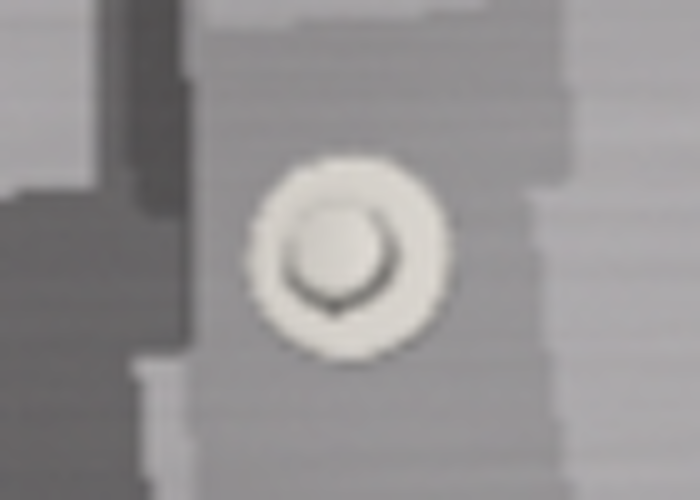

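View pics/cap_s.png

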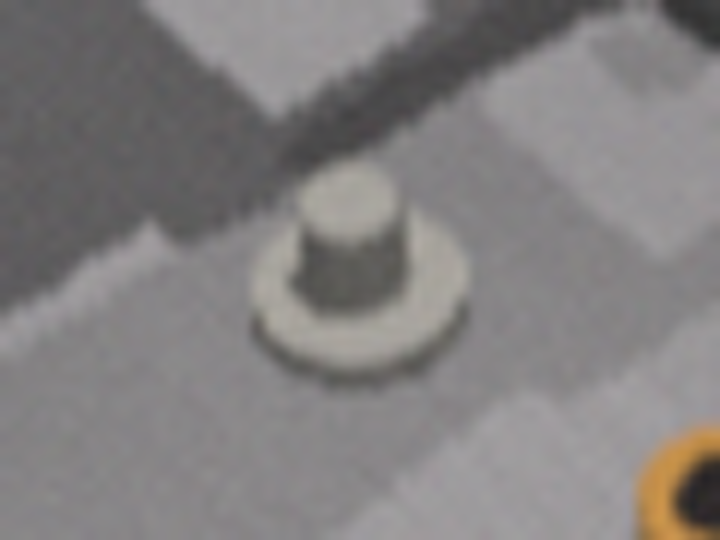

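```bash
python3 - <<'E'
from h import *
f=lambda x,y,ox,oy,k:((x+.5)/k-.5+ox,(y+.5)/k-.5+oy)
d=ctrl.get_image('top');s=ctrl.get_image('side')
print(ray(d,f(350,258,205,225,10),.01),ray(d,f(336,250,205,225,10),.04))
print(ray(s,f(361,290,205,185,12),.01),ray(s,f(352,201,205,185,12),.04))
for n,(x,y),z in[('ribbed',(355,235),.104),('wound',(299,164),.134)]: print(n,ray(s,f(x,y,180,100,2.7),z))
to((.4455,.061,.15))
E
```

```text
[0.44612168 0.06321786 0.01      ] [0.44609937 0.0634088  0.04      ]
[0.443117   0.05881093 0.01      ] [0.44481813 0.06075373 0.04      ]
ribbed [ 0.61608747 -0.08104902  0.104     ]
wound [0.61886285 0.01417715 0.134     ]
t 29.95 pos [0.6211 0.111  0.2155] open 0.0857 F [-0.1 -0.6 -0.3]
shift cm [ -4.91 -17.58   6.56] turn [0.   0.01 0.05]
```

apply_moves:
  rows:
    - [-0.5,-1.5,0,0,0,0]
    - [-1.2,-4,0,0,0,0]
    - [-2,-7,0,0,0,0]
    - [-2.8,-10,1,0,0,0]
    - [-3.6,-13,3,0,0,0]
    - [-4.3,-15.5,5,0,0,0]
    - [-4.8,-17,6.3,0,0,0]
    - [-4.8,-17.6,6.6,0,0,0]
    - [-4.8,-17.6,6.6,0,0,0]
    - [-4.8,-17.6,6.6,0,0,0]

```text
t: 30.95
tool_pos: [0.4463, 0.0623, 0.1503]
tool_rot: [2.215, 2.225, 0.0]
contact_force: [0.4, -0.2, -0.1]
opening: 0.0852
```

```bash
python3 -c "
from h import *
to((.4454,.062,.013))"
```

```text
t 30.95 pos [0.4463 0.0623 0.1503] open 0.0852 F [ 0.4 -0.2 -0.1]
shift cm [-0.02 -0.11 13.73] turn [0.02 0.01 0.06]
```

apply_moves:
  rows:
    - [0,-0.1,2,0,0,0]
    - [0,-0.1,4.5,0,0,0]
    - [0,-0.1,7,0,0,0]
    - [0,-0.1,9.5,0,0,0]
    - [0,-0.1,11.5,0,0,0]
    - [0,-0.1,12.8,0,0,0]
    - [0,-0.1,13.5,0,0,0]
    - [0,-0.1,13.7,0,0,0]
    - [0,-0.1,13.7,0,0,0]
    - [0,-0.1,13.7,0,0,0]

```text
t: 31.95
tool_pos: [0.4465, 0.0622, 0.0144]
tool_rot: [2.214, 2.224, 0.003]
contact_force: [0.3, 0.0, 0.1]
opening: 0.0853
```

apply_moves:
  rows:
    - [0,0,0,0,0,0]
    - [0,0,0,0,0,0]
    - [0,0,0,0,0,0]
    - [0,0,0,0,0,0]
    - [0,0,0,0,0,0]
    - [0,0,0,0,0,0]
    - [0,0,0,0,0,0]
    - [0,0,0,0,0,0]
    - [0,0,0,0,0,0]
    - [0,0,0,0,0,0]
    - [0,0,0,0,0,0]
    - [0,0,0,0,0,0]
    - [0,0,0,0,0,0]
    - [0,0,0,0,0,0]
    - [0,0,0,0,0,0]
  grip: 1
  squeeze: 25

```text
t: 33.45
tool_pos: [0.4468, 0.0621, 0.0147]
tool_rot: [2.213, 2.224, 0.003]
contact_force: [0.8, 0.2, 5.1]
opening: 0.0249
```

```bash
python3 -c "
from h import *
to((.4454,.062,.013))
s=ctrl.get_image('side');c=s['color'];cv2.imwrite('pics/cg_side.png',cv2.resize(c[130:260,180:310],None,fx=4.5,fy=4.5,interpolation=cv2.INTER_CUBIC))
"
```

```text
t 33.45 pos [0.4468 0.0621 0.0147] open 0.0249 F [0.8 0.2 5.1]
shift cm [-0.01 -0.14  0.17] turn [0.05 0.01 0.06]
```

View pics/cg_side.png

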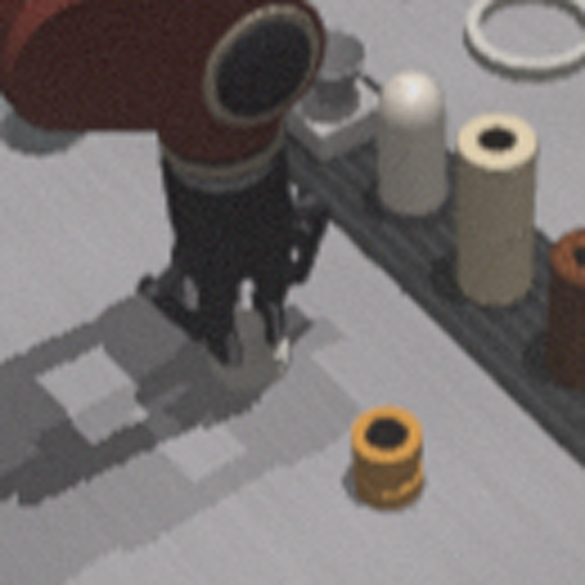

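The knob is gripped (opening 24.9 mm). Lifting and carrying it over.

apply_moves:
  rows:
    - [0,0,-1,0,0,0]
    - [0,0,-3,0,0,0]
    - [0,0,-6,0,0,0]
    - [0,0,-9,0,0,0]
    - [0,0,-12,0,0,0]
    - [0,0,-15,0,0,0]
    - [0,0,-17,0,0,0]
    - [0,0,-18,0,0,0]
    - [0,0,-18,0,0,0]
    - [0,0,-18,0,0,0]

```text
t: 34.5
tool_pos: [0.4452, 0.0624, 0.1932]
tool_rot: [2.215, 2.225, 0.001]
contact_force: [-0.8, -0.1, -0.6]
opening: 0.0252
```

```bash
python3 -c "
from h import *
to((.617,-.0802,.18))"
```

```text
t 34.5 pos [0.4452 0.0624 0.1932] open 0.0252 F [-0.8 -0.1 -0.6]
shift cm [-14.34  17.11   1.37] turn [0.02 0.01 0.06]
```

apply_moves:
  rows:
    - [-1.5,0.7,0,0,0,0]
    - [-4,2,0,0,0,0]
    - [-6.5,3.5,0,0,0,0]
    - [-9,5.5,0,0,0,0]
    - [-11.5,8,0,0,0,0]
    - [-13.4,10.5,0,0,0,0]
    - [-14.3,13,0.3,0,0,0]
    - [-14.3,15,0.8,0,0,0]
    - [-14.3,16.5,1.3,0,0,0]
    - [-14.3,17.1,1.4,0,0,0]
    - [-14.3,17.1,1.4,0,0,0]
    - [-14.3,17.1,1.4,0,0,0]

```text
t: 35.7
tool_pos: [0.616, -0.0796, 0.1788]
tool_rot: [2.215, 2.227, -0.001]
contact_force: [-0.5, -0.2, -0.3]
opening: 0.0248
```

```bash
python3 -c "
from h import *
to((.617,-.0802,.125))
s=ctrl.get_image('side');c=s['color'];cv2.imwrite('pics/ch_side.png',cv2.resize(c[120:250,240:370],None,fx=4.5,fy=4.5,interpolation=cv2.INTER_CUBIC))
print(proj(s,(.617,-.0802,.14)),proj(s,(.617,-.0802,.104)))
d=ctrl.get_image('top');cv2.imwrite('pics/ch_top.png',cv2.resize(d['color'][120:270,160:360],None,fx=4,fy=4,interpolation=cv2.INTER_CUBIC))
"
```

```text
t 35.7 pos [ 0.616  -0.0796  0.1788] open 0.0248 F [-0.5 -0.2 -0.3]
shift cm [-0.06  0.1   5.38] turn [-0.    0.01  0.06]
[311.87087069 177.29528763] [311.20965318 186.40577028]
```

View pics/ch_side.png

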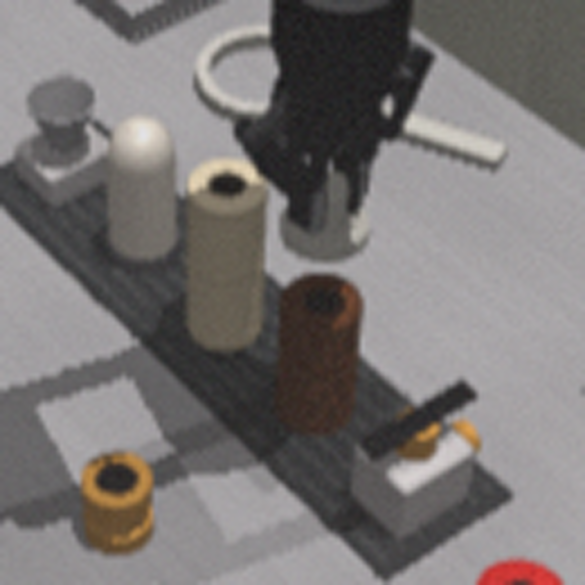

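View pics/ch_top.png

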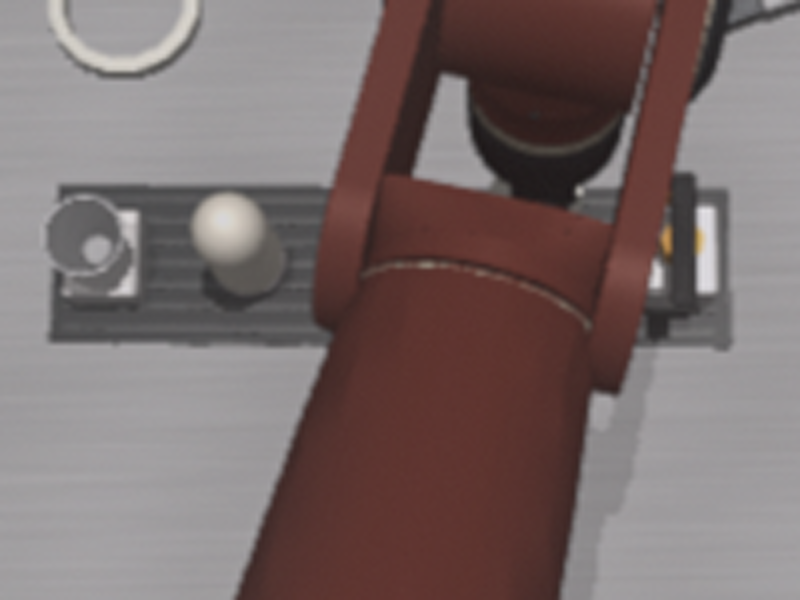

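The cap disc (centre column 325) is in line with the ribbed top (321; about 326 expected with the parallax). Lowering.

apply_moves:
  rows:
    - [0,0.1,1,0,0,0]
    - [0,0.1,2.5,0,0,0]
    - [0,0.1,4,0,0,0]
    - [0,0.1,5,0,0,0]
    - [0,0.1,5.5,0,0,0]
    - [0,0.1,5.7,0,0,0]
    - [0,0.1,5.7,0,0,0]
    - [0,0.1,5.7,0,0,0]

```text
t: 36.6
tool_pos: [0.6179, -0.0798, 0.1235]
tool_rot: [2.214, 2.225, 0.001]
contact_force: [-1.1, -0.5, -0.3]
opening: 0.0252
```

apply_moves:
  rows:
    - [0,0,0.1,0,0,0]
    - [0,0,0.2,0,0,0]
    - [0,0,0.2,0,0,0]
    - [0,0,0.2,0,0,0]

```text
t: 37.0
tool_pos: [0.6179, -0.0799, 0.1216]
tool_rot: [2.214, 2.225, 0.001]
contact_force: [1.0, -0.2, -1.0]
opening: 0.025
```

```bash
python3 -c "
from h import *
to((.617,-.0802,.1187))
s=ctrl.get_image('side');c=s['color'];cv2.imwrite('pics/ci_side.png',cv2.resize(c[120:250,240:370],None,fx=4.5,fy=4.5,interpolation=cv2.INTER_CUBIC))
"
```

```text
t 37.0 pos [ 0.6179 -0.0799  0.1216] open 0.025 F [ 1.  -0.2 -1. ]
shift cm [-0.03 -0.09  0.28] turn [0.03 0.02 0.06]
```

View pics/ci_side.png

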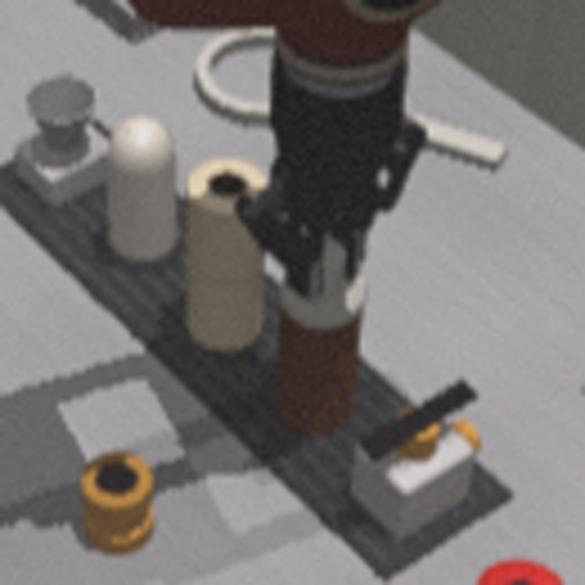

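The cap sits centred just above the ribbed top (321,315), so I go down to contact.

apply_moves:
  rows:
    - [0,-0.05,0.1,0,0,0]
    - [0,-0.05,0.2,0,0,0]
    - [0,-0.05,0.3,0,0,0]
    - [0,-0.05,0.3,0,0,0]
    - [0,-0.05,0.3,0,0,0]

```text
t: 37.55
tool_pos: [0.6175, -0.0799, 0.1187]
tool_rot: [2.214, 2.225, 0.002]
contact_force: [-0.2, 1.4, 0.7]
opening: 0.0253
```

apply_moves:
  rows:
    - [0,0,0.05,0,0,0]
    - [0,0,0.05,0,0,0]
    - [0,0,0.05,0,0,0]

```text
t: 37.85
tool_pos: [0.6176, -0.0799, 0.1187]
tool_rot: [2.213, 2.225, 0.002]
contact_force: [-2.1, -0.0, 4.7]
opening: 0.0254
```

apply_moves:
  rows:
    - [0,0,0,0,0,0]
    - [0,0,0,0,0,0]
    - [0,0,0,0,0,0]
    - [0,0,0,0,0,0]
    - [0,0,0,0,0,0]
    - [0,0,0,0,0,0]
    - [0,0,0,0,0,0]
    - [0,0,0,0,0,0]
    - [0,0,0,0,0,0]
    - [0,0,0,0,0,0]
  grip: 0

```text
t: 38.85
tool_pos: [0.6176, -0.0799, 0.1187]
tool_rot: [2.213, 2.224, 0.002]
contact_force: [-0.1, 0.1, 0.4]
opening: 0.0851
```

apply_moves:
  rows:
    - [0,0,-1,0,0,0]
    - [0,0,-3,0,0,0]
    - [0,0,-6,0,0,0]
    - [0,0,-9,0,0,0]
    - [0,0,-12,0,0,0]
    - [0,0,-12,0,0,0]

```text
t: 39.45
tool_pos: [0.62, -0.0804, 0.2461]
tool_rot: [2.207, 2.218, 0.011]
contact_force: [0.7, 0.6, 0.8]
opening: 0.0854
```

apply_moves:
  rows:
    - [-2,-2,0,0,0,0]
    - [-5,-4,0,0,0,0]
    - [-9,-6,0,0,0,0]
    - [-13,-8,0,0,0,0]
    - [-17,-10,0,0,0,0]
    - [-21,-12,0,0,0,0]
    - [-25,-14,0,0,0,0]
    - [-29,-15,0,0,0,0]
    - [-32,-16,0,0,0,0]
    - [-34,-17,0,0,0,0]
    - [-34,-17,0,0,0,0]

```text
t: 40.55
tool_pos: [0.4502, -0.4233, 0.2445]
tool_rot: [2.211, 2.214, 0.01]
contact_force: [-0.1, 0.3, -1.0]
opening: 0.0856
```

```bash
python3 -c "
from h import *
s=ctrl.get_image('side');c=s['color'];cv2.imwrite('pics/e_side.png',cv2.resize(c[100:290,160:370],None,fx=3,fy=3,interpolation=cv2.INTER_CUBIC))
d=ctrl.get_image('top');cv2.imwrite('pics/e_top.png',cv2.resize(d['color'][130:280,110:310],None,fx=4,fy=4,interpolation=cv2.INTER_CUBIC))
cv2.imwrite('pics/e_top2.png',cv2.resize(d['color'],(800,600)))
"
```

```text
(no output)
```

View pics/e_side.png

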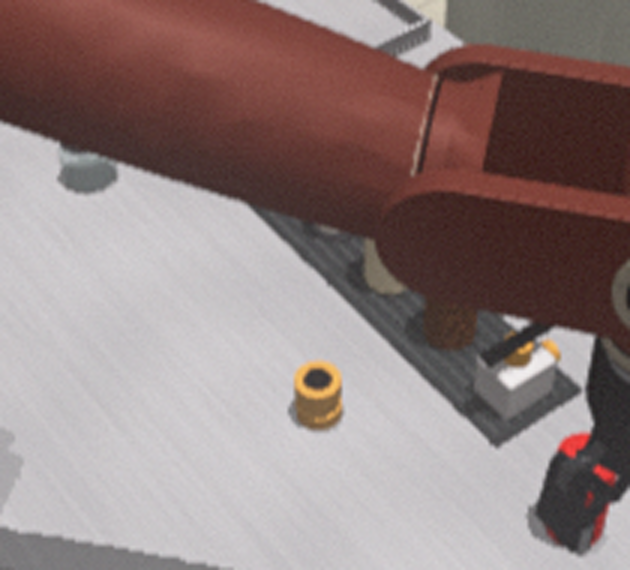

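View pics/e_top.png

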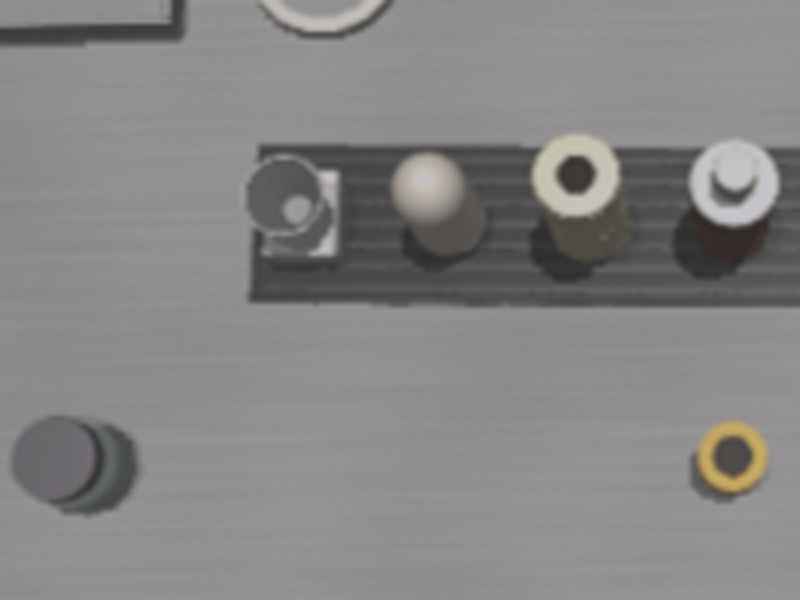

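From the top: funnel (285,195), candle (428,187), wound (576,174) and capped ribbed (735,183) in line; jar and coupling look unmoved. Measuring from this view.

```bash
python3 - <<'E'
from h import *
f=lambda x,y,ox,oy,k:((x+.5)/k-.5+ox,(y+.5)/k-.5+oy)
d=ctrl.get_image('top');y=np.array([.0285,.9996]);x=np.array([.9996,-.0285]);c=np.array([.6193,.0155])
for n,u,z in[('candle',(428,188),.104),('wound',(576,174),.134),('capdisc',(734,183),.114),('knob',(734,171),.144),('jar',(56,460),.07),('coup',(733,457),.05)]:
    p=ray(d,f(*u,110,130,4),z)[:2];print(n,p.round(4),'mat x,y',((p-c)@x).round(4),((p-c)@y).round(4))
to((.40,.45,.28))
E
```

```text
candle [0.6213 0.1094] mat x,y -0.0007 0.0939
wound [0.62   0.0159] mat x,y 0.0007 0.0004
capdisc [ 0.6179 -0.0786] mat x,y 0.0013 -0.0941
knob [ 0.6172 -0.0779] mat x,y 0.0006 -0.0934
jar [0.4612 0.3441] mat x,y -0.1674 0.324
coup [ 0.4571 -0.0757] mat x,y -0.1595 -0.0958
t 40.7 pos [ 0.4519 -0.4206  0.2448] open 0.0855 F [ 1.1  0.3 -0.1]
shift cm [87.07 -4.68 -3.89] turn [0.16 0.04 0.06]
```

All positions are within 2 mm of target. I'll move the arm aside for an unobstructed side view of the cap.

apply_moves:
  rows:
    - [0,-2,-2,0,0,0]
    - [2,-4,-4,0,0,0]
    - [6,-5,-4,0,0,0]
    - [10,-5,-4,0,0,0]
    - [14,-5,-4,0,0,0]
    - [18,-5,-4,0,0,0]
    - [22,-5,-4,0,0,0]
    - [26,-5,-4,0,0,0]
    - [30,-5,-4,0,0,0]
    - [34,-5,-4,0,0,0]
    - [38,-5,-4,0,0,0]
    - [42,-5,-4,0,0,0]
    - [46,-5,-4,0,0,0]
    - [50,-5,-4,0,0,0]
    - [54,-5,-4,0,0,0]
    - [58,-5,-4,0,0,0]
    - [62,-5,-4,0,0,0]
    - [66,-5,-4,0,0,0]
    - [66,-5,-4,0,0,0]
    - [66,-5,-4,0,0,0]

```text
t: 42.7
tool_pos: [0.3968, 0.2405, 0.2816]
tool_rot: [2.203, 2.223, 0.011]
contact_force: [0.6, -0.1, 0.5]
opening: 0.085
```

```bash
python3 -c "
from h import *
s=ctrl.get_image('side');c=s['color'];cv2.imwrite('pics/f_side.png',cv2.resize(c[100:290,160:370],None,fx=3,fy=3,interpolation=cv2.INTER_CUBIC))
"
```

```text
(no output)
```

View pics/f_side.png

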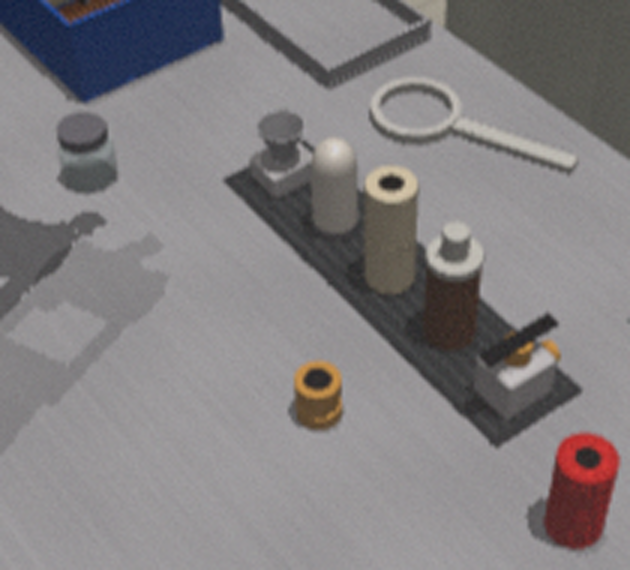

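The side view shows the cap knob up and centred on the ribbed cartridge (453,255). All cartridges are upright, and the jar (86,150) and coupling (318,393) are undisturbed. Handing in.

```bash
python3 -c "
from station import ctrl
print(ctrl.finish_job())"
```

```text
the job is handed in; nothing more can be done
None
```

I stood the three cartridges on the mat in order (valve, ribbed, tall smooth, candle, funnel), laid the end cap on the ribbed one and handed the job in at about 43 s. No verdict was reported.

**Last checks, top view:**

| Cartridge | Off the centre line | Along the mat from its middle | Target along the mat |
|---|---|---|---|
| Candle | -0.7 mm | +93.9 mm | +95 mm |
| Tall smooth | +0.7 mm | +0.4 mm | 0 mm |
| Ribbed, measured at the cap on top of it | +1.3 mm | -94.1 mm | -95 mm |

- **Cap:** it covers the ribbed cartridge's top, so its centring was not measured directly from above. The last side view shows it centred, level and knob up. The gripper let it go within about 1 mm of where it had released the ribbed cartridge.
- **Upright and undisturbed:** all three cartridges look upright in the last side view. The jar and coupling measured within 1 mm of where they started. The red and purple look-alikes were not touched. The gripper was open and clear of everything at hand-in.
- **Disagreement:** at the start the side and top cameras differed by 2–5 mm on most things, and by 13 mm on the jar. I used the average of the two for the cartridges' and the cap's positions, and the top view for the jar and coupling checks. For the ribbed and tall smooth tops, the side view came within about 2.5 mm of the final top-view figures.

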